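# Tip the seesaw gate and feed the ball down the other chute

### The arm

A 7-joint arm with a two-finger parallel gripper is mounted at the origin on the work surface. World frame = base frame: x ahead of the robot, y to its left, z up, the work surface at z = 0. Lengths are in mm, angles in rad, forces in N, time in s.
With the tool pointing down it reaches from about 400 to 850 mm from the base axis. Payload 4.5 kg.
Tool frame: the origin (TCP) lies at the very end of the fingers, on their centre line; the grasp point (between the pads) lies 19 mm behind it (arm.hold_point_z is the distance from the TCP to the grasp point, in mm); z points along the fingers, y is the line along which they close (so a half turn about z gives the same grasp; the last joint's range is limited). The gripper opens to 88 mm and grips with 3 to 60 N. Pads are 18 mm wide; open, the fingers measure 123 mm over their backs; the gripper's body (75 mm by 187 mm) begins 45 mm behind the grasp point.
Start: joints at [-1.224, 0.689, -0.195, 1.565, 0.157, 0.902, -0.215], TCP at [192.308, 594.705, 211.743] pointing down, gripper open.
Joint ranges: [-3.01, 3.01], [-0.46, 2.08], [-1.47, 1.51], [0.13, 2.56], [-1, 4.14], [0.04, 2.09], [-2.66, 2.66]. Speed limits (rad/s): [2.57, 2.57, 3.14, 3.14, 3.14, 3.14, 3.14].

### API

Orientations are given as a unit quaternion [w, x, y, z].
In Python, from station import arm gives the robot as it stands.
- The arm moves only by the tool drive_tool, never from a script. Its argument "motion" is a list of rows, each an object of numbers: "jaw": the closure, from 0 (fully open) to 1 (shut); "x", "y", "z": the shift along the tool's x, y, z in mm; "roll": the turn about the tool's z in degrees. In form: [{"jaw": .., "x": .., "y": .., "z": .., "roll": ..}, ...]. A call has 1 to 20 rows; each row shifts and turns the commanded pose from where the row before left it, along the tool's axes as they then stand; what a row does not reach is not made up. A row lasts 1/12 s, in which the tool goes at most 41.7 mm and 7.16 degrees, less where a joint would pass 70% of its speed; a pose out of reach is approached as far as the arm can. A call with a gripper value outside its range is refused whole. The fingers move at their own pace and stop on an object; "force" is the grip in N (left out, the last holds). Time passes only in rows, so rows that do not move let the fingers close. It gives the time, the measured TCP pose, the force, the opening and the grip force at its end, in the units of the state.
- arm.state(): the state, without advancing time (a new reading comes with each control period).
- arm.snapshot(name): name is "side" or "top" or "wrist"; returns (picture, depth): 400x640x3 uint8, red, green, blue; 400x640 float32, mm along the optical axis (not along the pixel's ray), 0 where there is no reading.
- arm.calibration(name): a dict with "intrinsics" (3x3 intrinsics, pixels), "dist_coeffs" ([k1, k2, p1, p2, k3] as OpenCV has them; the pictures are not rectified), "R" (3x3) and "t" (3): a world point X has camera coordinates R X + t. Camera axes: x right, y down, z forward; pixel columns grow to the right and rows downward; lengths in mm; the calibration is good to about 2 mm. A picture is of the moment at which its call begins: read the wrist's pose just before it. calibration takes no time and is no camera call; for the wrist camera it gives the pose at the moment of the call.
- arm.job_done(): hands the job in; it is judged then, once.
Trained networks look in the newest picture that a camera, given by its name, has taken for a name from the list of things; names that differ only in an ending like _2 or _b are one class to them, and where a whole thing is asked for, a point or a joint stands for the part that bears it (a point fixed in the world has none). Each returns a list of dicts, best first, with "conf" (0 to 1); they miss things now and then, are a little off and sometimes report something else, mostly with a low value. They report only what shows in the picture. A call takes as long as a camera call. They do not tell look-alikes from the thing itself.
- arm.boxes_of(query, camera): "at" ([column, row] in pixels, amid what is visible of it).
- arm.regions_of(query, camera): "region" (400x640 bool, what is visible of it) and "at" ([column, row] in pixels, amid what is visible of it).
- arm.pinpoint(query, camera): "at" ([column, row] in pixels: a listed point, or the origin of a listed thing).
The state is a dict: "time": time; "joint_positions": joint angles; "qvel": joint speeds; "joint_efforts": joint torques, N m; "tcp_pos": TCP position; "tool_rot": TCP orientation; "ft_force": force on the tool from outside, world axes, zero at the start; "ft_torque": the same for the moment, N m; "width": finger opening in mm; "grasp_force": force on a finger pad.
Only numpy, scipy, OpenCV 4.12 (cv2) and the standard library are available. Lean on these libraries where they do the work, as an engineer would, in place of code of your own. Each camera call takes 0.05 s, during which the arm holds its last target. There are 200 camera calls.

### The job

On the wooden sorting stand, push the seesaw gate over its pivot so that it tips to the other side and stays there, then nudge the waiting wooden ball forward out of its seat in the feed trough so that it rolls by itself over the gate and down the other chute (the one the gate was not feeding at first) into the tray at its end. Only touch and push with the fingertips: do not pick up or carry the ball, do not push it down the chute by hand, and leave the other things on the bench where they are.

Things in the scene. Friction and masses are not known exactly. Their poses are not given: they have to be found in the camera images.
- sorter: Wooden sorting stand fixed to the bench, 500 mm wide, 230 mm deep. Origin on the bench under the middle of the gate; x runs along the feed (from feed trough to gate, roughly away from the robot), y left, z up; turned up to 0.3 rad. On each side a chute starts under the gate's end at y = +/-83 mm and falls to an open tray with its middle at y = +/-204 mm.
- ball_seat (a point): Seat on the trough floor, 118 mm up, at x = -95 mm in the stand's frame, y = 0, between cross dowels 2 mm high 13 mm before and behind it. The trough runs along x from -160 (open end) to -72 mm; then a ramp drops 12 mm to the gate at x = -32 mm. Inside width 43 mm; side walls 6 mm thick, top 128 mm up. Past the front dowel the ball rolls on by itself.
- gate (a joint): Tilt of the seesaw gate about its pivot, which runs along the stand's x, 80 mm up; stops at +/-0.25 rad, starts at either. Positive: left (+y) end up, right end down, feeding the right chute; negative: feeding the left. Its knob weight makes it tip: pushed past level (0) it falls to the other stop and stays. Under 1 N at an end moves it.
- gate_left_end (a point): On the gate's channel floor, 80 mm left (+y) of the pivot; about 107 mm above the bench when up, 68 when down. The gate is a wooden board 180 mm long; its channel, 56 mm wide, lies between a near wall (14 mm above its floor, open for 60 mm in the middle) and a far wall (28 mm). Press down here when this end is up.
- gate_right_end (a point): The same point 80 mm right (-y) of the pivot.
- gate_knob (a point): Centre of the steel ball knob (36 mm across) on a thin rod on the gate's far wall, 90 mm above the pivot and 31 mm beyond the gate's middle; it swings sideways with the gate and leans towards the low end.
- ball_center (a point): Centre of the plain, smooth lacquered wooden ball, 40 mm across, 18 to 35 g, loose, waiting in its seat in the feed trough (centre 138 mm above the bench). A push of well under 1 N at its back rolls it over the front dowel.
- left_tray (a point): Centre of the floor of the left (+y) tray, 16 mm above the bench; the tray is 70 mm by 80 mm inside, its walls reach 67 mm above the bench.
- right_tray (a point): The same for the right (-y) tray.
- sanding_block: cork sanding block, 65 x 95 x 35 mm, a bystander; origin at the centre of its underside
- finial: dark turned wooden finial standing upright, 44 mm across, 68 mm high, a bystander; origin at the centre of its underside
- wax_jar: jar of wax, 64 mm across, 55 mm high, a bystander; origin at the centre of its underside
- screwdriver: screwdriver lying on the bench, a bystander; origin on its underside
- turned_leg: short turned wooden leg standing upright, 48 mm across, 150 mm high, a bystander; origin at the centre of its underside
- glue_bottle: plastic glue bottle with a cap, 56 mm across, 150 mm high, a bystander; origin at the centre of its underside
- mug: white mug, 80 mm across, 90 mm high, a bystander; origin at the centre of its underside
There are look-alikes about, which are no part of the job. What is shaped like the part that bears ball_center but blue or pink is not meant.

How it is judged:
By the outcome, as a careful person would: the job done as asked, in the order asked, and still so for the second after the job is handed in, with the robot touching nothing.
It also fails if it takes over 43 s, if anything falls off the work surface, if the arm or the gripper's body presses on something with over 40 N, if the wrist force passes 120 N, or if a joint passes its speed limit or range.

## Working session

There is one attempt and no reset: what is moved stays moved. The work goes in short steps, Python scripts to look and compute and a tool call to move; the robot and the scene stay as the last step left them, time stands still between calls to the robot, and variables do not carry over. Pictures are saved under pics/ and viewed, at most 12 in all, crops included, and the job is handed in when it is done.

Besides the shell and the picture viewer there is one more tool, called as name(argument=value, ...), one argument or row to a line, values as JSON. drive_tool: Moves the arm, as the interface text tells. Its arguments: {"type":"object","properties":{"motion":{"type":"array","items":{"type":"object","properties":{"jaw":{"type":"number"},"x":{"type":"number"},"y":{"type":"number"},"z":{"type":"number"},"roll":{"type":"number"}}}},"force":{"type":"number"}},"required":["motion"]}

```bash
mkdir -p pics
cat > h.py <<'E'
import numpy as np, cv2
from station import arm
def world(cam,px,dep,cal=None):
    c=cal or arm.calibration(cam); K=np.array(c["intrinsics"],float); d=np.array(c["dist_coeffs"],float)
    u=cv2.undistortPoints(np.array([[px]],float),K,d)[0,0]
    R=np.array(c["R"]);t=np.array(c["t"]).ravel()
    return R.T@(np.array([u[0],u[1],1])*dep-t)
def atdep(dep,px,r=2):
    x,y=int(round(px[0])),int(round(px[1])); p=dep[max(0,y-r):y+r+1,max(0,x-r):x+r+1]; p=p[p>0]
    return float(np.median(p)) if p.size else 0
E
python3 - <<'E'
from h import *
for cam in ["top","side"]:
    im,d=arm.snapshot(cam); cv2.imwrite(f"pics/{cam}0.png",im[:,:,::-1])
    for q in ["sorter","ball_seat","gate_left_end","gate_right_end","gate_knob","ball_center","left_tray","right_tray"]:
        for r in arm.pinpoint(q,cam)[:3]:
            z=atdep(d,r["at"]); print(cam,q,round(r["conf"],2),np.round(r["at"]),np.round(world(cam,r["at"],z)) if z else None)
s=arm.state();print(s["time"],s["tcp_pos"],s["tool_rot"],s["width"])
E
```

```text
top sorter 0.8 [303. 199.] [588.  28.  91.]
top ball_seat 0.89 [286. 225.] [513.  71. 153.]
top ball_seat 0.4 [323. 200.] [584. -29. 106.]
top gate_left_end 0.59 [273. 192.] [616. 116.  70.]
top gate_right_end 0.63 [323. 199.] [586. -29. 106.]
top gate_knob 0.66 [290. 177.] [637.  57. 184.]
top gate_knob 0.57 [270. 190.] [622. 125.  66.]
top ball_center 0.71 [289. 225.] [514.  64. 155.]
top ball_center 0.69 [253. 268.] [396. 183.  36.]
top ball_center 0.63 [299. 280.] [359.  49.  36.]
top left_tray 0.96 [231. 187.] [641. 250.  15.]
top left_tray 0.38 [302. 198.] [592.  32.  92.]
top right_tray 0.96 [366. 215.] [ 544. -155.   14.]
side sorter 0.7 [336. 212.] [601.  23.  12.]
side sorter 0.63 [290. 370.] [ 477. -506.   65.]
side gate_left_end 0.94 [345. 177.] [632. 122.  67.]
side gate_right_end 0.83 [331. 203.] [581. -38. 106.]
side gate_knob 0.59 [351. 166.] [639.  45. 173.]
side ball_center 0.69 [303. 175.] [500.  46. 140.]
side ball_center 0.6 [278. 177.] [412. 180.  25.]
side ball_center 0.54 [258. 205.] [362.  33.  37.]
side left_tray 0.94 [345. 171.] [637. 195.  34.]
side right_tray 0.56 [321. 256.] [ 549. -198.   65.]
0.9 [192.3014703  594.72036605 211.74948009] [-1.11007121e-06  1.55708093e-01  9.87803111e-01  5.35073031e-05] 88.20876516235367
```

Run:
```python
from h import *
a=cv2.imread("pics/top0.png");b=cv2.imread("pics/side0.png")
c=np.vstack([cv2.resize(a[130:310,180:420],(800,600))[:300*2:1]])
cv2.imwrite("pics/t1.png",c)
cv2.imwrite("pics/s1.png",cv2.resize(b[100:300,190:450],(780,600)))
```

```text
(no output)
```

View pics/t1.png

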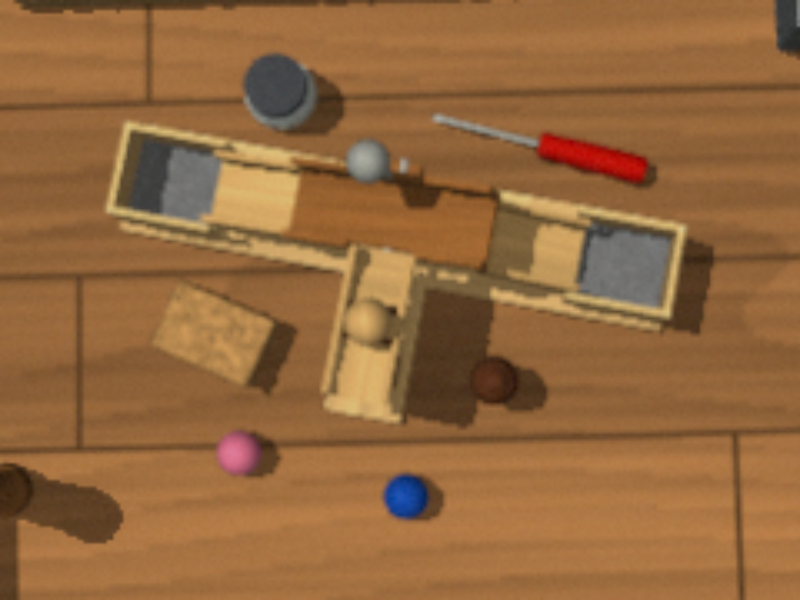

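View pics/s1.png

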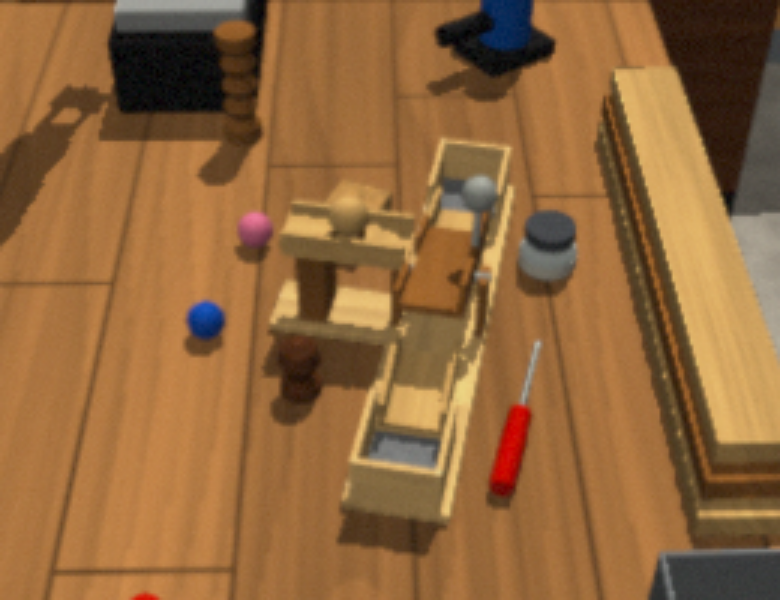

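The gate's left end (t1 ~ 330,205) is down, so it feeds the left chute. The knob (368,160) leans left, and the plain ball (368,322) is seated. I need to tip the knob to the right so the ball goes to the right tray. I'll hover left of the knob first.

drive_tool(
  motion=[
    {"jaw": 1,"x": -10,"y": -5,"z": -8},
    {"jaw": 1,"x": -25,"y": -14,"z": -8},
    {"jaw": 1,"x": -32,"y": -18,"z": -8},
    {"jaw": 1,"x": -32,"y": -18,"z": -8},
    {"jaw": 1,"x": -32,"y": -18,"z": -8},
    {"jaw": 1,"x": -32,"y": -18,"z": -8},
    {"jaw": 1,"x": -32,"y": -18},
    {"jaw": 1,"x": -32,"y": -18},
    {"jaw": 1,"x": -32,"y": -18},
    {"jaw": 1,"x": -32,"y": -18},
    {"jaw": 1,"x": -32,"y": -18},
    {"jaw": 1,"x": -32,"y": -18},
    {"jaw": 1,"x": -32,"y": -18},
    {"jaw": 1,"x": -32,"y": -18},
    {"jaw": 1,"x": -32,"y": -18},
    {"jaw": 1,"x": -32,"y": -18},
    {"jaw": 1,"x": -32,"y": -18},
    {"jaw": 1,"x": -32,"y": -18},
    {"jaw": 1,"x": -26,"y": -7,"roll": -2.2},
    {"jaw": 1,"roll": -2.2},
  ],
)

```text
validation failed for argument at $.mo...
```

Run:
```python
from h import *
s=arm.state();print(s["time"],np.round(s["tcp_pos"],1),np.round(s["tool_rot"],3),s["width"])
cal=arm.calibration("wrist"); im,d=arm.snapshot("wrist"); cv2.imwrite("pics/w1.png",im[:,:,::-1])
for q in ["gate_knob","ball_center","gate_right_end","gate_left_end","ball_seat"]:
    for r in arm.regions_of(q,"wrist")[:2]:
        m=r["region"]&(d>0)
        ys,xs=np.nonzero(m)
        if len(xs)<20: continue
        P=np.array([world("wrist",(x,y),d[y,x],cal) for y,x in zip(ys[::5],xs[::5])])
        print(q,round(r["conf"],2),np.round(r["at"]),"med",np.round(np.median(P,0)),"lo",np.round(np.percentile(P,3,0)),"hi",np.round(np.percentile(P,97,0)))
        if q in("gate_knob","ball_center"):
            from scipy.optimize import least_squares
            R=18 if "knob" in q else 20
            f=least_squares(lambda c:np.linalg.norm(P-c,axis=1)-R,np.median(P,0)-[0,0,R],loss="soft_l1");print("sphere",np.round(f.x,1),f.cost/len(P))
    for r in arm.pinpoint(q,"wrist")[:2]:
        z=atdep(d,r["at"]); print(" pt",q,round(r["conf"],2),np.round(r["at"]),np.round(world("wrist",r["at"],z,cal)) if z else None)
```

```text
0.9 [192.3 594.7 211.7] [-0.     0.156  0.988  0.   ] 88.20876516235367
 pt gate_knob 0.57 [232. 337.] [286. 484. 140.]
```

View pics/w1.png

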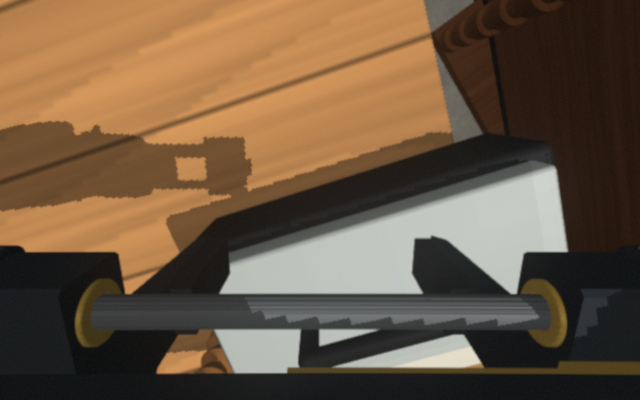

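The move was refused, probably because rows need all keys, so nothing moved. The wrist picture only shows the bench under the start pose, with a box at about (400,230). I'll resend with full rows.

drive_tool(
  motion=[
    {"jaw": 1,"x": -10,"y": -5,"z": -8,"roll": 0},
    {"jaw": 1,"x": -25,"y": -14,"z": -8,"roll": 0},
    {"jaw": 1,"x": -32,"y": -18,"z": -8,"roll": 0},
    {"jaw": 1,"x": -32,"y": -18,"z": -8,"roll": 0},
    {"jaw": 1,"x": -32,"y": -18,"z": -8,"roll": 0},
    {"jaw": 1,"x": -32,"y": -18,"z": -8,"roll": 0},
    {"jaw": 1,"x": -32,"y": -18,"z": 0,"roll": 0},
    {"jaw": 1,"x": -32,"y": -18,"z": 0,"roll": 0},
    {"jaw": 1,"x": -32,"y": -18,"z": 0,"roll": 0},
    {"jaw": 1,"x": -32,"y": -18,"z": 0,"roll": 0},
    {"jaw": 1,"x": -32,"y": -18,"z": 0,"roll": 0},
    {"jaw": 1,"x": -32,"y": -18,"z": 0,"roll": 0},
    {"jaw": 1,"x": -32,"y": -18,"z": 0,"roll": 0},
    {"jaw": 1,"x": -32,"y": -18,"z": 0,"roll": 0},
    {"jaw": 1,"x": -32,"y": -18,"z": 0,"roll": 0},
    {"jaw": 1,"x": -32,"y": -18,"z": 0,"roll": 0},
    {"jaw": 1,"x": -32,"y": -18,"z": 0,"roll": 0},
    {"jaw": 1,"x": -32,"y": -18,"z": 0,"roll": 0},
    {"jaw": 1,"x": -26,"y": -7,"z": 0,"roll": -2.2},
    {"jaw": 1,"x": 0,"y": 0,"z": 0,"roll": -2.2},
  ],
)

```text
time: 3.12
tcp_pos: [645.5, 111.1, 259.8]
tool_rot: [0.002, 0.122, 0.993, -0.002]
ft_force: [-0.7, 0.7, 0.3]
width: 0.4
grasp_force: 0.0
```

```bash
cat > look.py <<'E'
from h import *
import sys
from scipy.optimize import least_squares
s=arm.state();print(s["time"],np.round(s["tcp_pos"],1),np.round(s["tool_rot"],3),s["width"])
cam=sys.argv[2]
im,d=arm.snapshot(cam); cal=arm.calibration(cam); cv2.imwrite(f"pics/{sys.argv[1]}.png",im[:,:,::-1])
for q in sys.argv[3:]:
    for r in arm.regions_of(q,cam)[:3]:
        m=cv2.erode((r["region"]&(d>0)).astype(np.uint8),np.ones((3,3))) 
        ys,xs=np.nonzero(m)
        if len(xs)<10: continue
        k=max(1,len(xs)//300)
        P=np.array([world(cam,(x,y),d[y,x],cal) for y,x in zip(ys[::k],xs[::k])])
        R=18 if "knob" in q else 20
        f=least_squares(lambda c:np.linalg.norm(P-c,axis=1)-R,np.median(P,0)-[0,0,R],loss="soft_l1")
        print(q,round(r["conf"],2),np.round(r["at"]),"med",np.round(np.median(P,0)),"sphere",np.round(f.x,1),round(f.cost/len(P),2))
E
python3 look.py w2 wrist gate_knob ball_center; python3 look.py t2 top gate_knob ball_center; python3 look.py s2 side gate_knob ball_center
```

```text
3.1167 [645.5 111.1 259.8] [ 0.002  0.122  0.993 -0.002] 0.3908774178149992
gate_knob 0.93 [246. 160.] med [608.  52.  96.] sphere [604.2  44.3 100.7] 37.56
ball_center 0.81 [222.  42.] med [511.  70. 153.] sphere [508.8  67.  137.7] 0.16
3.2667 [640.7 118.9 259.9] [-0.     0.119  0.993  0.   ] 0.5140723621088367
gate_knob 0.64 [309. 196.] med [599.  11.  98.] sphere [598.1  12.6  99.6] 18.08
gate_knob 0.44 [325. 242.] med [460. -39.  63.] sphere [460.1 -38.5  49.6] 0.75
gate_knob 0.37 [171. 276.] med [376. 390. 146.] sphere [374.6 395.3 130.3] 24.93
3.4167 [640.1 120.7 260.1] [-0.     0.117  0.993  0.   ] 0.36491685408392904
gate_knob 0.71 [340. 187.] med [603.  29. 101.] sphere [600.9  23.  105. ] 36.48
ball_center 0.52 [305. 171.] med [510.  50. 149.] sphere [507.4  64.2 137.7] 0.87
ball_center 0.51 [330. 202.] med [575.  30.  43.] sphere [569.6   3.6  56.9] 109.13
ball_center 0.49 [244. 326.] med [ 371. -413.   95.] sphere [ 369.2 -405.7   87.7] 16.87
```

View pics/w2.png

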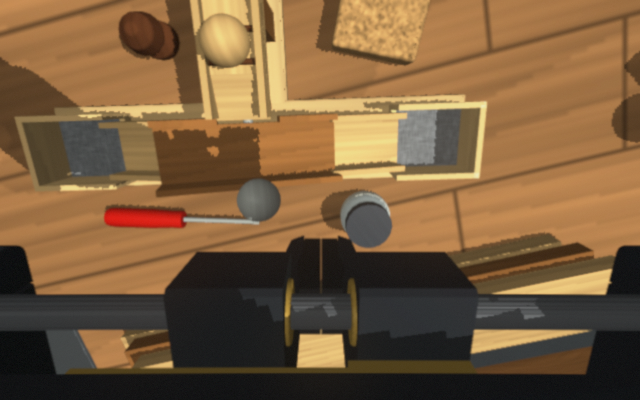

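The wrist view shows the knob at (259,199), the ball at (222,40) and the jar at (366,220), with the fingers at about (320,300). I'll localise the knob and the yaw precisely.

Run:
```python
from h import *
from scipy.optimize import least_squares
im,d=arm.snapshot("wrist"); cal=arm.calibration("wrist"); print(np.round(arm.state()["tcp_pos"],1),arm.state()["tool_rot"])
def fit(px,R,r):
    x0,y0=px
    P=np.array([world("wrist",(x,y),d[y,x],cal) for y in range(y0-r,y0+r,2) for x in range(x0-r,x0+r,2) if d[y,x]>0])
    P=P[P[:,2]>R*0+125]
    f=least_squares(lambda c:np.linalg.norm(P-c,axis=1)-R,np.median(P,0)-[0,0,R],loss="soft_l1"); print(np.round(f.x,1),round(f.cost/len(P),2),len(P))
# dark grey knob near (259,199)
g=im.astype(int); fit((259,199),18,14); fit((222,41),20,16)
for q in ["left_tray","right_tray","sorter","ball_seat","gate_knob"]:
    for r in arm.pinpoint(q,"wrist")[:2]:
        z=atdep(d,r["at"]); print(q,round(r["conf"],2),np.round(r["at"]),np.round(world("wrist",r["at"],z,cal),1))
```

```text
[640.5 120.3 260. ] [1.90008348e-05 1.17229657e-01 9.93104829e-01 7.72766036e-05]
[638.8  58.9 166.8] 0.12 146
[511.5  63.8 137.7] 0.15 236
left_tray 0.84 [416. 146.] [647.5 241.1  16.1]
right_tray 0.8 [ 92. 153.] [ 563.  -153.7   15.9]
sorter 0.82 [257. 148.] [599.5  62.3  84. ]
gate_knob 0.84 [246. 209.] [635.4  61.3 184. ]
gate_knob 0.22 [260. 148.] [599.2  64.8  82.6]
```

drive_tool(
  motion=[
    {"jaw": 1,"x": -11,"y": 0,"z": 10,"roll": -1.4},
    {"jaw": 1,"x": 0,"y": 0,"z": 30,"roll": 0},
    {"jaw": 1,"x": 0,"y": 0,"z": 30,"roll": 0},
    {"jaw": 1,"x": 0,"y": 0,"z": 20,"roll": 0},
    {"jaw": 1,"x": 0,"y": 0,"z": 10,"roll": 0},
    {"jaw": 1,"x": 0,"y": -6,"z": 0,"roll": 0},
    {"jaw": 1,"x": 0,"y": -6,"z": 0,"roll": 0},
    {"jaw": 1,"x": 0,"y": -5,"z": 0,"roll": 0},
    {"jaw": 1,"x": 0,"y": -5,"z": 0,"roll": 0},
    {"jaw": 1,"x": 0,"y": -5,"z": 0,"roll": 0},
    {"jaw": 1,"x": 0,"y": -5,"z": 0,"roll": 0},
    {"jaw": 1,"x": 0,"y": -5,"z": 0,"roll": 0},
    {"jaw": 1,"x": 0,"y": -5,"z": 0,"roll": 0},
    {"jaw": 1,"x": 0,"y": -5,"z": 0,"roll": 0},
    {"jaw": 1,"x": 0,"y": -5,"z": 0,"roll": 0},
    {"jaw": 1,"x": 0,"y": -5,"z": 0,"roll": 0},
    {"jaw": 1,"x": 0,"y": -3,"z": 0,"roll": 0},
    {"jaw": 1,"x": 0,"y": 0,"z": 0,"roll": 0},
    {"jaw": 1,"x": 0,"y": 0,"z": 0,"roll": 0},
    {"jaw": 1,"x": 0,"y": 15,"z": -15,"roll": 0},
  ],
)

```text
time: 5.53
tcp_pos: [639.9, 68.7, 172.1]
tool_rot: [-0.003, 0.108, 0.994, -0.003]
ft_force: [-0.5, -0.2, -0.2]
width: 0.5
grasp_force: 0.0
```

drive_tool(
  motion=[
    {"jaw": 1,"x": 0,"y": 10,"z": -40,"roll": 0},
    {"jaw": 1,"x": 0,"y": 0,"z": -40,"roll": 0},
    {"jaw": 1,"x": 0,"y": 0,"z": -10,"roll": 0},
    {"jaw": 1,"x": 0,"y": 0,"z": 0,"roll": 0},
    {"jaw": 1,"x": 0,"y": 0,"z": 0,"roll": 0},
  ],
)

```text
time: 5.95
tcp_pos: [644.2, 83.0, 264.7]
tool_rot: [0.0, 0.105, 0.994, 0.0]
ft_force: [-0.2, 0.2, -0.9]
width: 0.2
grasp_force: 0.0
```

```bash
python3 look.py w3 wrist ball_center; python3 look.py s3 side
```

```text
5.95 [644.2  83.  264.7] [0.    0.105 0.994 0.   ] 0.23069677859974297
ball_center 0.7 [179.  26.] med [467. -32.  58.] sphere [461.4 -38.8  45.4] 3.65
ball_center 0.62 [263.  31.] med [513.  65. 152.] sphere [510.   63.5 136.6] 0.14
ball_center 0.35 [276. 149.] med [607.  43.  95.] sphere [605.2  37.   98.9] 34.8
6.05 [643.   82.4 262.8] [-0.002  0.106  0.994 -0.001] 0.4959018966738489
```

View pics/w3.png

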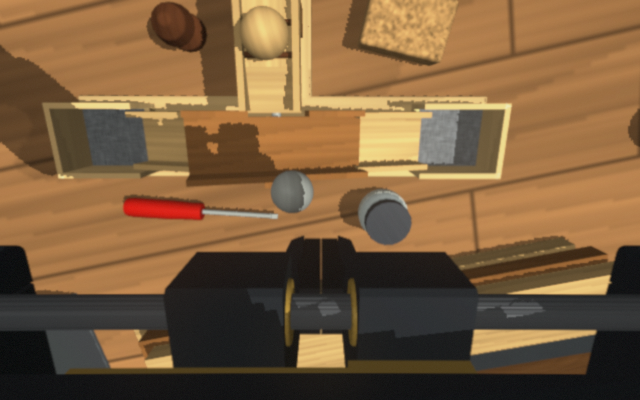

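The knob at (292,190) is still on the left side, so I'll measure it.

```bash
cat > knob.py <<'E'
from h import *
import sys
from scipy.optimize import least_squares
im,d=arm.snapshot("wrist"); cal=arm.calibration("wrist"); print(arm.state()["time"],np.round(arm.state()["tcp_pos"],1))
x0,y0=int(sys.argv[1]),int(sys.argv[2]);r=14
P=np.array([world("wrist",(x,y),d[y,x],cal) for y in range(y0-r,y0+r,2) for x in range(x0-r,x0+r,2) if d[y,x]>0]);P=P[P[:,2]>125]
f=least_squares(lambda c:np.linalg.norm(P-c,axis=1)-18,np.median(P,0)-[0,0,18],loss="soft_l1");print(np.round(f.x,1),f.cost/len(P))
for q in ["gate_left_end","gate_right_end"]:
    for r in arm.pinpoint(q,"wrist")[:2]:
        z=atdep(d,r["at"]); print(q,round(r["conf"],2),np.round(r["at"]),np.round(world("wrist",r["at"],z,cal),1))
E
python3 knob.py 292 190
```

```text
6.15 [643.1  82.4 262.6]
[638.8  59.4 167. ] 0.13302979940133977
gate_left_end 0.77 [351. 144.] [621.2 120.7  68.3]
gate_right_end 0.85 [196. 151.] [590.8 -32.1 107.9]
```

Not tipped. I'll repeat in smaller stages to see where contact occurs.

drive_tool(
  motion=[
    {"jaw": 1,"x": 0,"y": 20,"z": 0,"roll": 0},
    {"jaw": 1,"x": 0,"y": 15,"z": 10,"roll": 0},
    {"jaw": 1,"x": 0,"y": 0,"z": 35,"roll": 0},
    {"jaw": 1,"x": 0,"y": 0,"z": 35,"roll": 0},
    {"jaw": 1,"x": 0,"y": 0,"z": 20,"roll": 0},
    {"jaw": 1,"x": 0,"y": -8,"z": 5,"roll": 0},
    {"jaw": 1,"x": 0,"y": -8,"z": 0,"roll": 0},
    {"jaw": 1,"x": 0,"y": -8,"z": 0,"roll": 0},
    {"jaw": 1,"x": 0,"y": -8,"z": 0,"roll": 0},
    {"jaw": 1,"x": 0,"y": -8,"z": 0,"roll": 0},
    {"jaw": 1,"x": 0,"y": -8,"z": 0,"roll": 0},
    {"jaw": 1,"x": 0,"y": -4,"z": 0,"roll": 0},
    {"jaw": 1,"x": 0,"y": 0,"z": 0,"roll": 0},
    {"jaw": 1,"x": 0,"y": 0,"z": 0,"roll": 0},
  ],
)

```text
time: 7.42
tcp_pos: [640.9, 66.1, 160.1]
tool_rot: [0.0, 0.106, 0.994, 0.0]
ft_force: [0.5, -0.1, 0.7]
width: 0.7
grasp_force: 0.0
```

```bash
python3 look.py w4 wrist; python3 -c "
import cv2,numpy as np
a=cv2.imread('pics/w4.png')
from h import arm
s=arm.snapshot('side')[0][130:260,260:420,::-1]
cv2.imwrite('pics/c4.png',np.vstack([cv2.resize(a,(480,300)),cv2.resize(s,(480,300))]))"
```

```text
7.4167 [640.9  66.1 160.1] [0.    0.106 0.994 0.   ] 0.6677773275895919
```

View pics/c4.png

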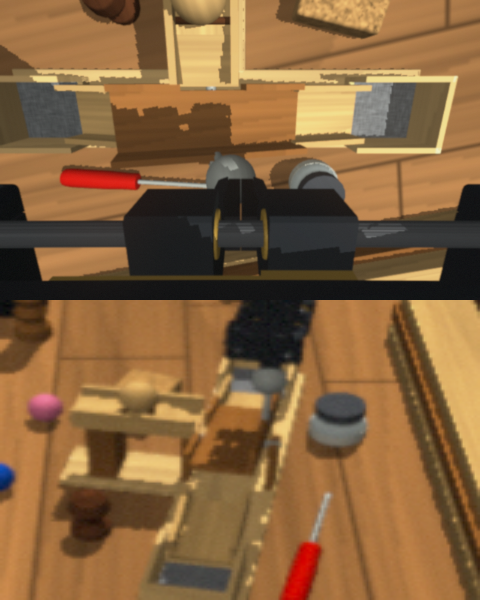

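Contact has begun, with the fingertip just left of the knob. I'll push on.

drive_tool(
  motion=[
    {"jaw": 1,"x": 0,"y": -4,"z": 0,"roll": 0},
    {"jaw": 1,"x": 0,"y": -4,"z": 0,"roll": 0},
    {"jaw": 1,"x": 0,"y": -4,"z": 0,"roll": 0},
    {"jaw": 1,"x": 0,"y": -4,"z": 0,"roll": 0},
    {"jaw": 1,"x": 0,"y": -4,"z": 0,"roll": 0},
    {"jaw": 1,"x": 0,"y": 0,"z": 0,"roll": 0},
    {"jaw": 1,"x": 0,"y": 0,"z": 0,"roll": 0},
    {"jaw": 1,"x": 0,"y": 0,"z": 0,"roll": 0},
  ],
)

```text
time: 8.18
tcp_pos: [636.5, 46.9, 159.8]
tool_rot: [0.0, 0.106, 0.994, 0.0]
ft_force: [0.1, 0.2, -0.7]
width: 0.8
grasp_force: 0.0
```

```bash
python3 knob.py 292 230; python3 look.py w5 wrist;  python3 -c "
import cv2,numpy as np
a=cv2.imread('pics/w5.png')
from h import arm
s=arm.snapshot('side')[0][130:260,260:420,::-1]
cv2.imwrite('pics/c5.png',np.vstack([cv2.resize(a,(480,300)),cv2.resize(s,(480,300))]))"
```

```text
8.2333 [636.5  47.1 159.7]
[640.9  33.8 191.7] 0.06825437241721428
gate_left_end 0.58 [407. 152.] [617.3 121.2  68.4]
gate_right_end 0.92 [196. 166.] [589.6 -30.  107.4]
8.3333 [636.5  47.  159.7] [0.    0.105 0.994 0.   ] 0.5465080973221413
```

View pics/c5.png

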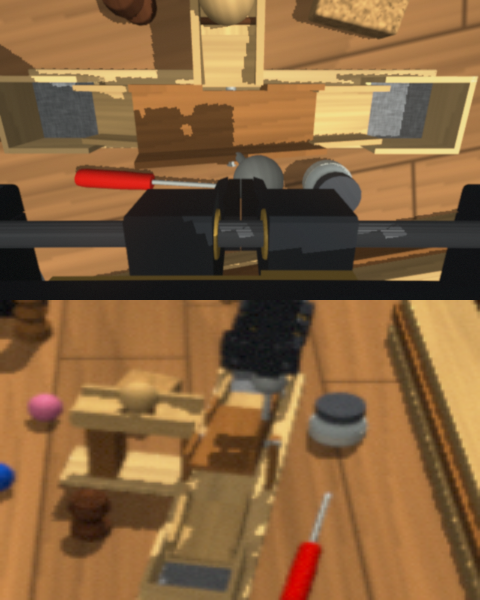

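The finger reached y=47 without moving the gate, so it missed the knob. I'll project the TCP and knob into the cameras to see why.

Run:
```python
from h import *
s=arm.state(); T=np.array(s["tcp_pos"]); print(s["time"],T)
for cam in ["wrist","side","top"]:
    im,d=arm.snapshot(cam); c=arm.calibration(cam)
    for n,X in [("tcp",T),("tip+40z",T+[0,0,40]),("knob",np.array([638.8,59,167]))]:
        R=np.array(c["R"]);t=np.array(c["t"]).ravel()
        p=cv2.projectPoints(X[None],cv2.Rodrigues(R)[0],t,np.array(c["intrinsics"],float),np.array(c["dist_coeffs"],float))[0].ravel()
        print(cam,n,np.round(p),"dep",round((R@X+t)[2]),"measured",atdep(d,p) if 0<=p[0]<640 and 0<=p[1]<400 else None)
    if cam=="wrist":
        for y in range(230,300,8): print(y,[int(d[y,x]) for x in range(280,380,8)])
    if cam=="side":
        b=cv2.resize(im[140:190,320:380,::-1],(720,600),interpolation=cv2.INTER_NEAREST); cv2.imwrite("pics/s6.png",b)
```

```text
8.4333 [636.4634048   46.95932    159.70421918]
wrist tcp [321. 235.] dep 185 measured 165.59388732910156
wrist tip+40z [321. 269.] dep 146 measured 138.00326538085938
wrist knob [344. 239.] dep 178 measured 151.32449340820312
230 [355, 355, 354, 354, 354, 166, 164, 163, 161, 162, 161, 165, 172]
238 [356, 357, 152, 357, 156, 156, 155, 155, 152, 160, 162, 164, 169]
246 [342, 144, 141, 147, 148, 146, 147, 147, 143, 142, 159, 163, 170]
254 [82, 82, 135, 138, 140, 142, 138, 140, 135, 81, 82, 81, 82]
262 [76, 77, 128, 132, 132, 142, 132, 132, 129, 80, 78, 78, 78]
270 [73, 78, 122, 126, 126, 141, 126, 127, 125, 80, 74, 73, 74]
278 [69, 78, 116, 119, 119, 143, 119, 120, 116, 81, 69, 70, 70]
286 [66, 74, 112, 115, 115, 141, 114, 114, 112, 74, 66, 67, 67]
294 [65, 72, 78, 79, 78, 78, 78, 78, 77, 73, 64, 65, 64]
side tcp [350. 169.] dep 1216 measured 1212.5628662109375
side tip+40z [350. 158.] dep 1189 measured 1082.9781494140625
side knob [350. 164.] dep 1220 measured 1203.9981689453125
top tcp [295. 179.] dep 1233 measured 743.6844482421875
top tip+40z [294. 177.] dep 1194 measured 747.67578125
top knob [290. 178.] dep 1226 measured 749.40185546875
```

View pics/s6.png

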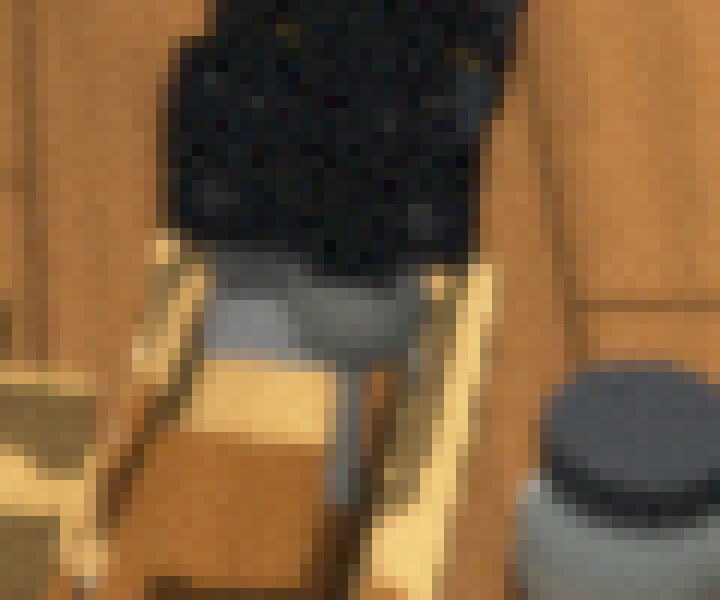

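Run:
```python
from h import *
print(arm.state()["tcp_pos"])
im,d=arm.snapshot("wrist"); c=arm.calibration("wrist")
for y in range(228,262,4): print(y,[tuple(np.round(world("wrist",(x,y),d[y,x],c)).astype(int)) for x in (300,308,316,324,332,340,350,364)])
```

```text
[636.46301281  46.79258748 159.71002269]
228 [(np.int64(686), np.int64(14), np.int64(0)), (np.int64(689), np.int64(22), np.int64(-1)), (np.int64(628), np.int64(46), np.int64(171)), (np.int64(626), np.int64(50), np.int64(178)), (np.int64(627), np.int64(54), np.int64(179)), (np.int64(627), np.int64(58), np.int64(180)), (np.int64(628), np.int64(63), np.int64(181)), (np.int64(630), np.int64(70), np.int64(179))]
232 [(np.int64(691), np.int64(13), np.int64(0)), (np.int64(693), np.int64(21), np.int64(-1)), (np.int64(629), np.int64(46), np.int64(174)), (np.int64(629), np.int64(50), np.int64(177)), (np.int64(628), np.int64(54), np.int64(180)), (np.int64(628), np.int64(58), np.int64(183)), (np.int64(629), np.int64(63), np.int64(183)), (np.int64(632), np.int64(69), np.int64(179))]
236 [(np.int64(624), np.int64(39), np.int64(187)), (np.int64(697), np.int64(20), np.int64(1)), (np.int64(631), np.int64(45), np.int64(175)), (np.int64(630), np.int64(50), np.int64(178)), (np.int64(629), np.int64(54), np.int64(183)), (np.int64(628), np.int64(58), np.int64(187)), (np.int64(631), np.int64(62), np.int64(1
[... 1589 characters left out ...]
08)), (np.int64(627), np.int64(43), np.int64(206)), (np.int64(627), np.int64(47), np.int64(206)), (np.int64(628), np.int64(50), np.int64(205)), (np.int64(628), np.int64(53), np.int64(207)), (np.int64(629), np.int64(56), np.int64(207)), (np.int64(629), np.int64(60), np.int64(209)), (np.int64(605), np.int64(64), np.int64(260))]
260 [(np.int64(626), np.int64(40), np.int64(210)), (np.int64(627), np.int64(43), np.int64(209)), (np.int64(627), np.int64(47), np.int64(210)), (np.int64(628), np.int64(50), np.int64(209)), (np.int64(628), np.int64(53), np.int64(210)), (np.int64(630), np.int64(56), np.int64(209)), (np.int64(629), np.int64(60), np.int64(213)), (np.int64(606), np.int64(64), np.int64(260))]
```

The actual fingertips end about 25 mm above the reported TCP (tip z ≈ 187 seen in depth and in the side view), so the finger passed over the knob. I'll back off and redo the push 25 mm lower.

drive_tool(
  motion=[
    {"jaw": 1,"x": 0,"y": 0,"z": -15,"roll": 0},
    {"jaw": 1,"x": 0,"y": 20,"z": 0,"roll": 0},
    {"jaw": 1,"x": 0,"y": 25,"z": 0,"roll": 0},
    {"jaw": 1,"x": 0,"y": 10,"z": 10,"roll": 0},
    {"jaw": 1,"x": 0,"y": 0,"z": 15,"roll": 0},
    {"jaw": 1,"x": 0,"y": 0,"z": 15,"roll": 0},
    {"jaw": 1,"x": 0,"y": 0,"z": 2,"roll": 0},
    {"jaw": 1,"x": 0,"y": -5,"z": 0,"roll": 0},
    {"jaw": 1,"x": 0,"y": -5,"z": 0,"roll": 0},
    {"jaw": 1,"x": 0,"y": -5,"z": 0,"roll": 0},
    {"jaw": 1,"x": 0,"y": -5,"z": 0,"roll": 0},
    {"jaw": 1,"x": 0,"y": -5,"z": 0,"roll": 0},
    {"jaw": 1,"x": 0,"y": -5,"z": 0,"roll": 0},
    {"jaw": 1,"x": 0,"y": -5,"z": 0,"roll": 0},
    {"jaw": 1,"x": 0,"y": -5,"z": 0,"roll": 0},
    {"jaw": 1,"x": 0,"y": -5,"z": 0,"roll": 0},
    {"jaw": 1,"x": 0,"y": -3,"z": 0,"roll": 0},
    {"jaw": 1,"x": 0,"y": 0,"z": 0,"roll": 0},
    {"jaw": 1,"x": 0,"y": 0,"z": 0,"roll": 0},
    {"jaw": 1,"x": 0,"y": 10,"z": 0,"roll": 0},
  ],
)

```text
time: 10.3
tcp_pos: [639.9, 61.0, 132.6]
tool_rot: [-0.0, 0.107, 0.994, -0.001]
ft_force: [-0.3, -0.2, -0.3]
width: 0.8
grasp_force: 0.0
```

drive_tool(
  motion=[
    {"jaw": 1,"x": 0,"y": 10,"z": -20,"roll": 0},
    {"jaw": 1,"x": 0,"y": 0,"z": -40,"roll": 0},
    {"jaw": 1,"x": 0,"y": 0,"z": -40,"roll": 0},
    {"jaw": 1,"x": 0,"y": 0,"z": 0,"roll": 0},
  ],
)

```text
time: 10.63
tcp_pos: [647.2, 76.4, 241.0]
tool_rot: [0.007, 0.105, 0.994, 0.003]
ft_force: [0.8, 0.4, 0.6]
width: 0.5
grasp_force: 0.0
```

```bash
python3 knob.py 292 190; python3 look.py w7 wrist gate_knob ball_center
```

```text
10.6833 [645.4  75.7 237.6]
10.6833 [645.4  75.7 237.6] [0.005 0.105 0.994 0.002] 0.5038788857682917
gate_knob 0.82 [275. 154.] med [609.  41.  94.] sphere [606.5  48.   98.8] 37.62
ball_center 0.71 [265.  22.] med [514.  64. 151.] sphere [508.6  63.1 135.6] 0.15
ball_center 0.23 [278. 131.] med [595.  56.  63.] sphere [589.2  58.7  75.5] 113.22
  return _methods._mean(a, axis=axis, dtype=dtype,
  ret = um.true_divide(
Traceback (most recent call last):
  File "knob.py", line 7, in <module>
    f=least_squares(lambda c:np.linalg.norm(P-c,axis=1)-18,np.median(P,0)-[0,0,18],loss="soft_l1");print(np.round(f.x,1),f.cost/len(P))
ValueError: Initial guess is outside of provided bounds
```

View pics/w7.png

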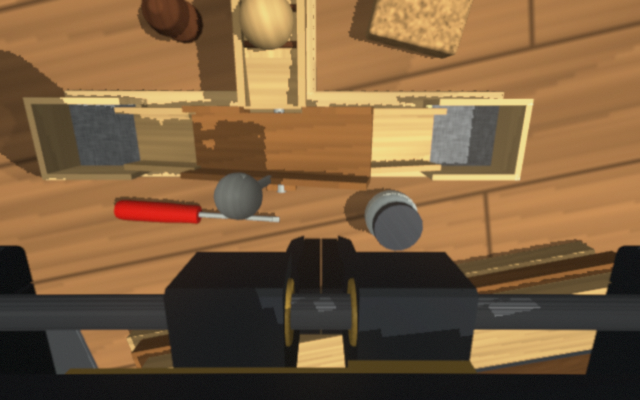

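The gate has tipped: the knob at (238,195) now leans right and the ball is still seated at (265,20). Next I go behind the ball, staying high.

drive_tool(
  motion=[
    {"jaw": 1,"x": 10,"y": -4,"z": 0,"roll": 0},
    {"jaw": 1,"x": 20,"y": -5,"z": 0,"roll": 0},
    {"jaw": 1,"x": 25,"y": -5,"z": 0,"roll": 0},
    {"jaw": 1,"x": 25,"y": -5,"z": 0,"roll": 0},
    {"jaw": 1,"x": 25,"y": -5,"z": 0,"roll": 0},
    {"jaw": 1,"x": 25,"y": -5,"z": 0,"roll": 0},
    {"jaw": 1,"x": 25,"y": -4,"z": 0,"roll": 0},
    {"jaw": 1,"x": 15,"y": -4,"z": 0,"roll": 0},
    {"jaw": 1,"x": 7,"y": 0,"z": 0,"roll": 0},
    {"jaw": 1,"x": 0,"y": 0,"z": 0,"roll": 0},
    {"jaw": 1,"x": 0,"y": 0,"z": 0,"roll": 0},
  ],
)

```text
time: 11.75
tcp_pos: [461.9, 74.3, 232.3]
tool_rot: [-0.0, 0.105, 0.994, 0.0]
ft_force: [1.0, 0.4, 0.3]
width: 0.2
grasp_force: 0.0
```

Run:
```python
from h import *
s=arm.state();T=np.array(s["tcp_pos"]);print(s["time"],T,s["tool_rot"])
a=-0.211;dx,dy=T[0]-605,T[1]-43.8
print("stand",dx*np.cos(a)+dy*np.sin(a),-dx*np.sin(a)+dy*np.cos(a))
```

```text
11.75 [461.89978448  74.33619917 232.29394432] [-5.43871922e-05  1.05397555e-01  9.94430158e-01  1.16244914e-04]
stand -146.32196923355593 -0.1116317870558099
```

drive_tool(
  motion=[
    {"jaw": 1,"x": 0,"y": 0,"z": 30,"roll": 0},
    {"jaw": 1,"x": 0,"y": 0,"z": 30,"roll": 0},
    {"jaw": 1,"x": 0,"y": 0,"z": 30,"roll": 0},
    {"jaw": 1,"x": 0,"y": 0,"z": 20,"roll": 0},
    {"jaw": 1,"x": 0,"y": 0,"z": 6,"roll": 0},
    {"jaw": 1,"x": 0,"y": 0,"z": 4,"roll": 0},
    {"jaw": 1,"x": 0,"y": 0,"z": 0,"roll": 0},
    {"jaw": 1,"x": -8,"y": 0,"z": 0,"roll": 0},
    {"jaw": 1,"x": 0,"y": 0,"z": 0,"roll": 0},
  ],
)

```text
time: 12.5
tcp_pos: [472.2, 72.4, 113.9]
tool_rot: [0.002, 0.106, 0.994, 0.001]
ft_force: [0.3, 0.0, -0.3]
width: 0.4
grasp_force: 0.0
```

```bash
python3 look.py w8 wrist ball_center;  python3 -c "
import cv2,numpy as np
a=cv2.imread('pics/w8.png')
from h import arm
s=arm.snapshot('side')[0][130:230,260:385,::-1]
cv2.imwrite('pics/c8.png',np.vstack([cv2.resize(a,(480,300)),cv2.resize(s,(375,300))[:, :].copy() if 0 else cv2.resize(s,(480,300))]))"
```

```text
12.5 [472.2  72.4 113.9] [0.002 0.106 0.994 0.001] 0.4279781624744274
ball_center 0.89 [318. 349.] med [510.  64. 156.] sphere [510.5  63.9 137.6] 0.11
ball_center 0.79 [248.  59.] med [362.  44.  35.] sphere [360.8  42.   19.6] 0.12
ball_center 0.69 [453.  73.] med [402. 184.  35.] sphere [403.  189.4  19.8] 0.14
```

View pics/c8.png

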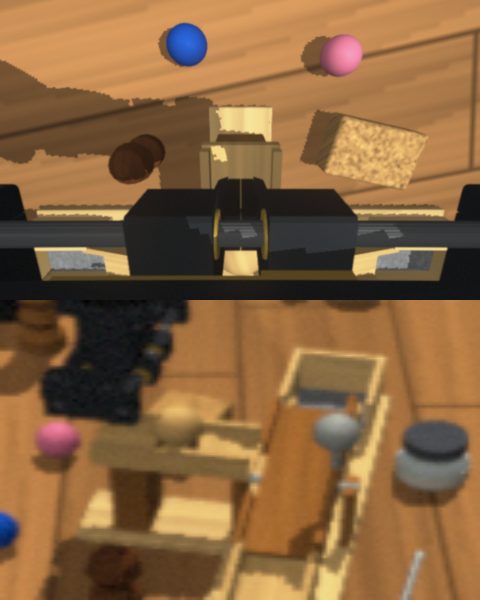

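The fingertip is behind the ball just above the trough walls (side view, finger ~ (110,415), ball (180,425)). The gate is down on the right. Now a gentle nudge.

drive_tool(
  motion=[
    {"jaw": 1,"x": -5,"y": 0,"z": 0,"roll": 0},
    {"jaw": 1,"x": -5,"y": 0,"z": 0,"roll": 0},
    {"jaw": 1,"x": -3,"y": 0,"z": 0,"roll": 0},
    {"jaw": 1,"x": -3,"y": 0,"z": 0,"roll": 0},
    {"jaw": 1,"x": -3,"y": 0,"z": 0,"roll": 0},
    {"jaw": 1,"x": -3,"y": 0,"z": 0,"roll": 0},
    {"jaw": 1,"x": -3,"y": 0,"z": 0,"roll": 0},
    {"jaw": 1,"x": -3,"y": 0,"z": 0,"roll": 0},
    {"jaw": 1,"x": -2,"y": 0,"z": 0,"roll": 0},
    {"jaw": 1,"x": 0,"y": 0,"z": 0,"roll": 0},
    {"jaw": 1,"x": 0,"y": 0,"z": 0,"roll": 0},
  ],
)

```text
time: 13.57
tcp_pos: [498.5, 66.0, 112.7]
tool_rot: [0.0, 0.106, 0.994, 0.0]
ft_force: [-0.4, -0.5, -0.2]
width: 0.5
grasp_force: 0.0
```

```bash
python3 look.py w9 wrist ball_center; python3 look.py s9 side ball_center
```

```text
13.5667 [498.5  66.  112.7] [0.    0.106 0.994 0.   ] 0.524213081427335
ball_center 0.98 [247.  22.] med [367.  43.  35.] sphere [361.6  42.   19.7] 0.15
ball_center 0.88 [458.  34.] med [405. 183.  35.] sphere [403.7 189.6  19.8] 0.15
ball_center 0.7 [321. 353.] med [553.  54. 138.] sphere [568.4  50.9 128.2] 0.14
13.6667 [498.3  66.1 112.7] [-0.     0.106  0.994 -0.   ] 0.8654173622472031
ball_center 0.63 [273. 177.] med [401. 176.  31.] sphere [401.7 190.1  20.7] 1.47
ball_center 0.62 [338. 183.] med [606.  28. 119.] sphere [602.7  40.7 108. ] 0.87
ball_center 0.46 [259. 208.] med [361.  29.  31.] sphere [358.3  42.   18.9] 1.27
```

The ball is rolling by itself and is on the gate at (603,41,108). I'll retreat and let it roll.

drive_tool(
  motion=[
    {"jaw": 1,"x": 5,"y": 0,"z": -5,"roll": 0},
    {"jaw": 1,"x": 5,"y": 0,"z": -20,"roll": 0},
    {"jaw": 1,"x": 0,"y": 0,"z": -30,"roll": 0},
    {"jaw": 1,"x": 0,"y": 0,"z": -30,"roll": 0},
    {"jaw": 1,"x": 0,"y": 0,"z": -15,"roll": 0},
    {"jaw": 1,"x": 0,"y": 0,"z": 0,"roll": 0},
    {"jaw": 1,"x": 0,"y": 0,"z": 0,"roll": 0},
    {"jaw": 1,"x": 0,"y": 0,"z": 0,"roll": 0},
    {"jaw": 1,"x": 0,"y": 0,"z": 0,"roll": 0},
    {"jaw": 1,"x": 0,"y": 0,"z": 0,"roll": 0},
    {"jaw": 1,"x": 0,"y": 0,"z": 0,"roll": 0},
    {"jaw": 1,"x": 0,"y": 0,"z": 0,"roll": 0},
    {"jaw": 1,"x": 0,"y": 0,"z": 0,"roll": 0},
    {"jaw": 1,"x": 0,"y": 0,"z": 0,"roll": 0},
    {"jaw": 1,"x": 0,"y": 0,"z": 0,"roll": 0},
    {"jaw": 1,"x": 0,"y": 0,"z": 0,"roll": 0},
    {"jaw": 1,"x": 0,"y": 0,"z": 0,"roll": 0},
    {"jaw": 1,"x": 0,"y": 0,"z": 0,"roll": 0},
  ],
)

```text
time: 15.27
tcp_pos: [488.7, 68.2, 212.7]
tool_rot: [0.0, 0.106, 0.994, 0.0]
ft_force: [-0.7, -0.9, 0.5]
width: 0.0
grasp_force: 0.0
```

```bash
python3 look.py s10 side ball_center; python3 look.py t10 top ball_center; python3 -c "
import cv2
cv2.imwrite('pics/s11.png',cv2.resize(cv2.imread('pics/s10.png')[100:300,190:450],(780,600)))"
```

```text
15.2667 [488.7  68.2 212.7] [0.    0.106 0.994 0.   ] 0.043467888696210315
15.3667 [488.7  68.2 212.7] [0.    0.106 0.994 0.   ] 0.2770287129682937
ball_center 0.6 [250. 267.] med [405. 186.  37.] sphere [404.6 187.7  20. ] 1.3
ball_center 0.58 [299. 194.] med [608.  31.  90.] sphere [604.6  36.3  95.3] 31.68
ball_center 0.55 [372. 208.] med [ 559. -174.   52.] sphere [ 559.6 -175.6   35.1] 0.91
```

View pics/s11.png

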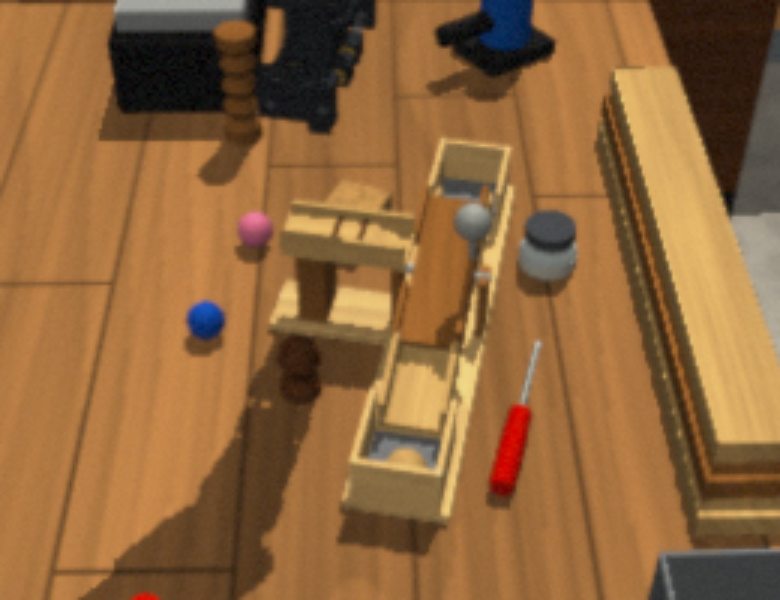

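The ball lies in the right tray (405,458), the gate is tipped right, the other things are undisturbed and the arm is clear.

```bash
python3 -c "
from station import arm
print(arm.job_done())"
```

```text
the job is handed in; nothing more can be done
None
```

The gate is tipped over to the right side and stayed there, the nudged ball rolled by itself into the right tray, and the job is handed in (about 15 s on the robot's clock).

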